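Fold down the ratchet rod rest on a glass worker's bench

TASK

The notched wooden rod rest stands raised on its ratchet. With the fingertips, press the thumb pad of its pawl fully down so that the pawl lets go of the teeth and stays free, then push the rest's arm all the way down past the teeth onto its rubber stop and leave it there. Grip and lift nothing, do not raise the arm, and leave the other things on the bench where they are.

Things in the scene. Friction and masses are not known exactly. Their poses are not given: they have to be found in the camera images.
- rest: ratchet rod rest, dark steel base plate 270 x 60 x 8 mm fixed to the bench. Origin on the bench under the arm's hinge, z up. The arm runs to +x of this frame, the pawl's tail and thumb pad to -x; plate x -100 to 170, y -30 to 30 mm. Hinge pin along y at z 50 mm. Pawl pivot along y at x -55, z 108 mm, between two upright plates (y -16 to 16, x -65 to -45, up to z 116 mm).
- rest_arm (a joint): elevation of the steel arm, rad: 0 is level on its rubber stop (hard limit), growing upward to 1.25. Starts raised at 0.87 to 1.01, held by the pawl in a toothed quadrant (up to 0.2 rad of play). Two teeth must pass the pawl on the way down. Stiff hinge: the arm stays where it is left; with the pawl free about 2 to 6 N down on its wooden bar moves it.
- bar_top (a point): middle of the top face of the wooden notched bar across the arm's end: push here. Bar 130 mm along y, 24 mm wide; flat middle 44 mm long, notches 8 mm deep beside it. The point lies 155 mm out along the arm from the hinge and 27 mm above the arm's centre line: at elevation e it is at x = 155 cos e - 27 sin e, y = 0, z = 50 + 155 sin e + 27 cos e mm in the frame of rest (z 77 mm when down).
- pawl (a joint): angle of the pawl, rad: 0 is engaged in the teeth (start), growing as the thumb pad goes down to its hard stop at 0.40. The tip is clear of the teeth beyond 0.2; it counts as fully pressed above 0.30. Stiff pivot: it stays where it is left, no spring; about 3 N on the pad moves it.
- pawl_pad (a point): middle of the top of the pawl's thumb pad, a steel plate 34 x 34 x 8 mm on the pawl's tail: 75 mm from the pawl's pivot towards -x of rest, 115 mm above the bench at the start, about 29 mm lower when fully pressed; it then slopes by 0.40 rad, outer end low.
- bead_dish: bystander: shallow round steel dish, 72 mm across, 16 mm high; loose, to be left alone; origin under its centre
- frit_jar: bystander: amber glass jar with a steel cap, 44 mm across, 62 mm high; loose, to be left alone; origin under its centre
- marver: bystander: black plate on a wooden board, 100 x 80 x 20 mm; loose, to be left alone; origin under its centre
- flat_brush: bystander: flat brush, 150 mm long, lying; loose, to be left alone; origin under its centre
- tin_can: bystander: open tin can, 76 mm across, 100 mm high; loose, to be left alone; origin under its centre
- wood_block: bystander: dark wooden block, 50 x 70 x 35 mm; loose, to be left alone; origin under its centre
- paddle: bystander: paddle with a handle, 200 mm long, lying; loose, to be left alone; origin under its centre

How it is judged:
By the outcome, as a careful person would: the job done as asked, in the order asked, and still so for the second after the job is handed in, with the robot touching nothing.
It also fails if it takes over 42 s, if anything falls off the work surface, if the arm or the gripper's body presses on something with over 40 N, if the wrist force passes 120 N, or if a joint passes its speed limit or range.

ROBOT

A 6-joint arm with a two-finger parallel gripper is mounted at the origin on the work surface. World frame = base frame: x ahead of the robot, y to its left, z up, the work surface at z = 0. Lengths are in m, angles in degrees, forces in N, time in s.
With the tool pointing down it reaches from about 0.3 to 0.75 m from the base axis. Payload 8.5 kg.
Tool frame: the origin (TCP) lies midway between the tips of the shut fingers; the grasp point (between the pads) lies 19 mm behind it (env.tcp_to_grasp is the z of the grasp point in the tool frame, in m); z points along the fingers, y is the line along which they close (so a half turn about z gives the same grasp; the last joint's range is limited). The gripper opens to 85 mm and grips with 20 to 120 N. Pads are 22 mm wide; open, the fingers measure 114 mm over their backs; the gripper's body (76 mm by 85 mm) begins 54 mm behind the grasp point. The pads swing forward as they close: fully open they stand 13 mm farther back than shut.
Start: joints at [57.221, 21.807, 74.336, -0, 83.858, -12.336], TCP at [0.192, 0.515, 0.231] pointing down, gripper open.
Joint ranges: [-178.18, 178.18], [-50.72, 133.34], [12.68, 142.11], [-81.47, 261.47], [9.98, 163.14], [-165.26, 165.26]. Speed limits (degrees/s): [136.94, 136.94, 180, 180, 180, 180].

INTERFACE

Orientations are given as a 3x3 rotation matrix whose columns are the frame's x, y, z axes.
In Python, from rig import env, imaging, job, models gives the robot as it stands. The module is installed in compiled form; this text tells all that it offers.
- The arm moves only by the tool jog_arm, never from a script. Its argument "plan" is text: rows parted by semicolons, each of 7 numbers parted by spaces: the turn, a rotation vector about the tool's x, y, z in degrees, then the shift along the tool's x, y, z in cm, then the closure in counts, from 0 (fully open) to 255 (shut). In form: rx ry rz x y z claw; .... A call has 1 to 10 rows; each row shifts and turns the commanded pose from where the row before left it, along the tool's axes as they then stand; what a row does not reach is not made up. A row lasts 1/12 s, in which the tool goes at most 41.7 mm and 7.16 degrees, less where a joint would pass 70% of its speed; a pose out of reach is approached as far as the arm can. A call with a gripper value outside its range is refused whole. The fingers move at their own pace and stop on an object; "grip_force" is the grip in N (left out, the last holds). Time passes only in rows, so rows that do not move let the fingers close. It gives the time, the measured TCP pose, the force, the opening and the grip force at its end, in the units of the state.
- env.observe(): the state, without advancing time (a new reading comes with each control period).
- imaging.get_image(name): name is "side" or "top" or "wrist"; returns a dict with "pixels" (400x640x3 uint8, red, green, blue), "depth" (400x640 float32, m along the optical axis (not along the pixel's ray), 0 where there is no reading), "fov_y" (degrees; the focal length in pixels is half the picture's height over the tangent of half this angle, whatever the lens; pixels are square), "cx", "cy" (the principal point, pixels), "world_from_camera" (4x4, takes a point from camera to world coordinates). Camera axes: x right, y down, z forward; pixel columns grow to the right and rows downward; lengths in m; the calibration is good to about 2 mm. A picture is of the moment at which its call begins.
- job.close_job(): hands the job in; it is judged then, once.
Trained networks look in the newest picture that a camera, given by its name, has taken for a name from the list of things; names that differ only in an ending like _2 or _b are one class to them, and where a whole thing is asked for, a point or a joint stands for the part that bears it (a point fixed in the world has none). Each returns a list of dicts, best first, with "confidence" (0 to 1); they miss things now and then, are a little off and sometimes report something else, mostly with a low value. They report only what shows in the picture. A call takes as long as a camera call.
- models.outline_of(camera, query): "region" (400x640 bool, what is visible of it) and "bbox" ([centre column, centre row, width, height] in pixels, round what is visible of it).
- models.tip_of(camera, query): "at" ([column, row] in pixels: a listed point, or the origin of a listed thing).
The state is a dict: "time_s": time; "q": joint angles; "qvel": joint speeds; "joint_efforts": joint torques, N m; "position": TCP position; "tool_rot": TCP orientation; "ft_force": force on the tool from outside, world axes, zero at the start; "wrist_torque": the same for the moment, N m; "grip_width": finger opening in m; "gripper_force": force on a finger pad.
Only numpy, scipy, OpenCV 4.12 (cv2) and the standard library are available. Lean on these libraries where they do the work, as an engineer would, in place of code of your own. Each camera call takes 0.05 s, during which the arm holds its last target. There are 200 camera calls.

## Working session

There is one attempt and no reset: what is moved stays moved. The work goes in short steps, Python scripts to look and compute and a tool call to move; the robot and the scene stay as the last step left them, time stands still between calls to the robot, and variables do not carry over. Pictures are saved under pics/ and viewed, at most 10 in all, crops included, and the job is handed in when it is done.

Besides the shell and the picture viewer there is one more tool, called after ">>>" by a JSON object that holds its "op" and its "data", one argument or row to a line. jog_arm: Moves the arm, as the interface text tells. Its arguments: {"type":"object","properties":{"plan":{"type":"string"},"grip_force":{"type":"number"}},"required":["plan"]}

```bash
mkdir -p pics
cat > h.py <<'E'
import numpy as np, cv2
from rig import env, imaging, job, models
def pt(im,u,v,d=None):
    f=200/np.tan(np.radians(im["fov_y"])/2)
    if d is None:
        p=im["depth"][int(v)-1:int(v)+2,int(u)-1:int(u)+2]; d=np.median(p[p>0])
    c=np.array([(u-im["cx"])/f*d,(v-im["cy"])/f*d,d,1]); return (im["world_from_camera"]@c)[:3]
def cloud(im,m):
    f=200/np.tan(np.radians(im["fov_y"])/2)
    v,u=np.nonzero(m&(im["depth"]>0)); d=im["depth"][v,u]
    c=np.stack([(u-im["cx"])/f*d,(v-im["cy"])/f*d,d,np.ones_like(d)]); return (im["world_from_camera"]@c)[:3].T
def save(im,n): cv2.imwrite("pics/"+n+".png",im["pixels"][:,:,::-1])
E
python3 - <<'E'
from h import *
np.set_printoptions(precision=3,suppress=True)
for c in("top","side"):
    im=imaging.get_image(c); save(im,c+"0")
    print(c,im["world_from_camera"][:3,3])
    for q in("rest","bar_top","pawl_pad","bead_dish","frit_jar","marver","flat_brush","tin_can","wood_block","paddle"):
        for r in models.tip_of(c,q)[:1]:
            try: print(q,np.round(r["at"]),round(r["confidence"],2),pt(im,*r["at"]))
            except Exception as e: print(q,e)
print(env.observe()["tool_rot"])
E
```

```text
top [ 0.211 -0.035  1.635]
rest [322. 204.] 0.94 [ 0.545 -0.052  0.101]
bar_top [316. 205.] 0.93 [ 0.559 -0.035  0.018]
pawl_pad [325. 159.] 0.76 [ 0.706 -0.057  0.114]
bead_dish [349. 244.] 0.8 [ 0.425 -0.16   0.012]
marver [296. 171.] 0.93 [0.684 0.046 0.021]
flat_brush [354. 186.] 0.73 [ 0.636 -0.17   0.021]
tin_can [186. 168.] 0.72 [0.68  0.46  0.009]
wood_block [440. 210.] 0.75 [ 0.558 -0.48   0.036]
paddle [189. 228.] 0.58 [0.453 0.423 0.018]
side [0.338 1.105 1.23 ]
rest [306. 218.] 0.81 [ 0.578 -0.032  0.012]
bar_top [327. 181.] 0.75 [ 0.512 -0.029  0.197]
pawl_pad [272. 184.] 0.46 [ 0.705 -0.074  0.11 ]
bead_dish [347. 198.] 0.66 [ 0.456 -0.165  0.003]
frit_jar [322. 246.] 0.61 [0.504 0.075 0.005]
marver [265. 236.] 0.81 [0.691 0.078 0.019]
flat_brush [297. 196.] 0.54 [ 0.612 -0.046  0.097]
tin_can [231. 339.] 0.91 [0.625 0.569 0.221]
wood_block [330. 139.] 0.74 [ 0.569 -0.457  0.033]
paddle [317. 347.] 0.66 [0.451 0.435 0.012]
[[-0.937  0.349  0.   ]
 [ 0.349  0.937  0.   ]
 [ 0.     0.    -1.   ]]
```

Run:
```python
import cv2,numpy as np
a=cv2.imread("pics/top0.png")[120:280,220:420];b=cv2.imread("pics/side0.png")[120:280,220:420]
cv2.imwrite("pics/ab.png",np.hstack([cv2.resize(a,(400,320),interpolation=3),cv2.resize(b,(400,320),interpolation=3)]))
```

```text
(no output)
```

View pics/ab.png

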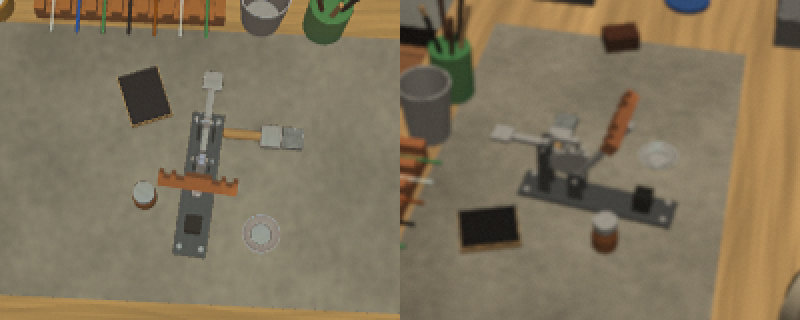

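The crops (2x, offset 220,120) show the pad at top-image (326,160), the raised bar at about (319,211), and the rubber stop at (316,232). The rest's +x points back towards the robot. The jar is left of the bar, the dish right of it, and the brush is beside the hinge.

Run:
```python
from h import *
np.set_printoptions(precision=4,suppress=True)
im=imaging.get_image("top")
m=models.outline_of("top","rest")[0]["region"]; P=cloud(im,m)
pl=P[(P[:,2]>.003)&(P[:,2]<.014)]
r=cv2.minAreaRect((pl[:,:2]*1000).astype(np.float32)); print("rect",r,len(pl))
hi=P[P[:,2]>.1]
# pad cloud
pd=P[(P[:,2]>.10)&(P[:,0]>.685)]; print("pad",pd.min(0),pd.max(0),np.median(pd,0),len(pd))
px=im["pixels"].astype(int)
B=P[(P[:,2]>.12)]; print("high",B.min(0),B.max(0),B.mean(0),len(B))
f=cv2.fitLine((B[:,:2]*1000).astype(np.float32),cv2.DIST_L2,0,1,1).ravel();print("barline",f)
for q in("frit_jar","bead_dish","marver","flat_brush"):
    for o in models.outline_of("top",q)[:1]:
        C=cloud(im,o["region"]);C=C[C[:,2]>.005];print(q,o["confidence"],C.min(0),C.max(0))
```

```text
rect ((537.8875122070312, -54.3303108215332), (81.76954650878906, 268.65869140625), 83.06781768798828) 589
pad [ 0.685  -0.0788  0.1062] [ 0.7194 -0.0469  0.1229] [ 0.7018 -0.0616  0.1139] 86
high [ 0.4827 -0.1059  0.1203] [0.7152 0.0216 0.2153] [ 0.518  -0.0433  0.1877] 371
barline [  0.9957  -0.0927 518.0299 -43.2778]
frit_jar 0.41 [ 0.4827 -0.1059  0.0086] [0.5713 0.0214 0.2153]
bead_dish 0.73 [ 0.4179 -0.1979  0.0051] [ 0.4869 -0.128   0.0254]
marver 0.66 [0.6425 0.0089 0.005 ] [0.754  0.1094 0.034 ]
flat_brush 0.88 [ 0.6104 -0.2345  0.0051] [ 0.6551 -0.0853  0.0296]
```

Run:
```python
from h import *
np.set_printoptions(precision=4,suppress=True)
im=imaging.get_image("top")
m=models.outline_of("top","rest")[0]["region"]; P=cloud(im,m)
from scipy.optimize import least_squares
B=P[(P[:,2]>.17)&(P[:,0]<.58)]
c=B.mean(0);u,s,vt=np.linalg.svd(B-c);print("bar",c,vt,s,len(B), B.min(0),B.max(0))
t=(B-c)@vt[0];print("bar ends mid",c+vt[0]*(t.min()+t.max())/2,t.max()-t.min())
# plate centreline per x-slice
pl=P[(P[:,2]>.003)&(P[:,2]<.013)]
for x0 in np.arange(.4,.68,.02):
    s_=pl[(pl[:,0]>=x0)&(pl[:,0]<x0+.02)]
    if len(s_): print(round(x0+.01,2),s_[:,1].min(),s_[:,1].max(),len(s_))
print(pl[:,0].min(),pl[:,0].max())
# arm cloud in the middle
```

```text
bar [ 0.501  -0.0427  0.1984] [[-0.0937 -0.9956 -0.0057]
 [-0.9952  0.0939 -0.0281]
 [ 0.0285  0.003  -0.9996]] [0.6285 0.1438 0.1051] 315 [ 0.4826 -0.1061  0.182 ] [0.5211 0.0213 0.2116]
bar ends mid [ 0.5011 -0.0423  0.1984] 0.12890133165583445
0.41 -0.06169033495536377 -0.003592705638009064 56
0.43 -0.06477980667719553 -0.0034114820445112527 68
0.45 -0.06735989266062509 -0.008864688746888512 46
0.47 -0.06987150261591812 -0.00854847236840094 36
0.49 -0.06979368075058763 -0.010522257329088056 75
0.51 -0.07921128545120822 -0.013297681757041178 64
0.53 -0.11914227339059885 -0.009108895922824673 20
0.55 -0.107521991715432 -0.015197141868434984 13
0.57 -0.07764279130562915 -0.01858036522297146 39
0.59 -0.08011638955914209 -0.0211457833401001 31
0.61 -0.08305534320062552 -0.0238032274937138 52
0.63 -0.08268811827377041 -0.02253195635278772 44
0.65 -0.08563014235348887 -0.022184668915069882 33
0.67 -0.08468646928540235 -0.024679905349862714 25
0.69 -0.06541184435746264 -0.04288541920428337 3
0.40395537595709097 0.7356630468620623
```

>>> {"op": "jog_arm", "data": {
  "plan": "0 0 -5 0 0 0 255;0 0 -5 0 0 0 255;0 0 -5 0 0 0 255;0 0 0 -2.8 -2.6 0 255;0 0 0 -2.8 -2.6 0 255;0 0 0 -2.8 -2.6 0 255;0 0 0 -2.8 -2.6 0 255;0 0 0 -2.8 -2.6 0 255;0 0 0 -2.8 -2.6 0 255;0 0 0 -2.8 -2.6 0 255"
}}

```text
time_s: 2.33
position: [0.3708, 0.314, 0.2315]
tool_rot: [[-0.996, 0.095, 0.0], [0.095, 0.996, 0.0], [-0.0, 0.0, -1.0]]
ft_force: [0.6, 1.0, -0.0]
grip_width: -0.0001
gripper_force: 0.0
```

>>> {"op": "jog_arm", "data": {
  "plan": "0 0 0 -2.8 -2.6 0 255;0 0 0 -2.8 -2.6 0 255;0 0 0 -2.8 -2.6 0 255;0 0 0 -2.8 -2.6 0 255;0 0 0 -2.8 -2.6 0 255;0 0 0 -2.8 -2.6 0 255;0 0 0 -2.8 -2.6 0 255;0 0 0 -2.8 -2.6 0 255;0 0 0 -2.8 -2.6 0 255;0 0 0 0 0 0 255"
}}

```text
time_s: 3.17
position: [0.6019, 0.0535, 0.2302]
tool_rot: [[-0.995, 0.1, 0.0], [0.1, 0.995, -0.001], [-0.001, -0.001, -1.0]]
ft_force: [-0.9, 0.5, 0.7]
grip_width: 0.0006
gripper_force: 0.0
```

>>> {"op": "jog_arm", "data": {
  "plan": "0 0 0 -2.8 -2.6 0 255;0 0 0 -2.8 -2.6 0 255;0 0 0 -2.8 -2.6 0 255;0 0 0 -2.8 -2.6 1.0 255;0 0 0 0 0 2 255;0 0 0 0 0 2 255;0 0 0 0 0 2 255;0 0 0 0 0 0 255;0 0 0 0 0 0 255"
}}

```text
time_s: 3.92
position: [0.7, -0.0552, 0.1609]
tool_rot: [[-0.996, 0.095, -0.002], [0.095, 0.996, 0.0], [0.002, 0.0, -1.0]]
ft_force: [0.5, 0.8, 0.5]
grip_width: 0.0003
gripper_force: 0.0
```

Run:
```python
from h import *
print(env.observe()["position"],env.observe()["ft_force"])
for c in("wrist","side"):
    im=imaging.get_image(c);save(im,c+"1")
    for r in models.tip_of(c,"pawl_pad")[:1]: print(c,r,pt(im,*r["at"]))
    if c=="wrist":
        o=models.outline_of(c,"pawl_pad")
        w=im
b=cv2.imread("pics/side1.png")[120:270,220:370]
cv2.imwrite("pics/c1.png",np.hstack([cv2.resize(cv2.imread("pics/wrist1.png"),(480,300)),cv2.resize(b,(300,300))]))
```

```text
[ 0.69996245 -0.05516259  0.16089804] [0.50343873 0.84479166 0.4957424 ]
wrist {'at': [312.0, 230.6], 'confidence': 0.58} [ 0.70368302 -0.06258554  0.11459583]
```

View pics/c1.png

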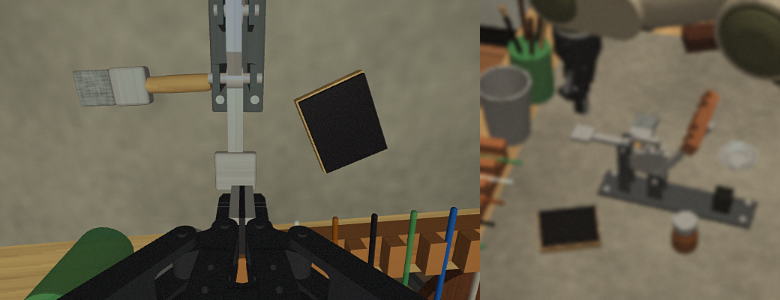

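The wrist view shows the pad at about (312,228) with the shut fingertips just beyond it and slightly right. I'll shift by 7 mm and press.

>>> {"op": "jog_arm", "data": {
  "plan": "0 0 0 -0.65 -0.7 0 255;0 0 0 0 0 2 255;0 0 0 0 0 1.8 255;0 0 0 0 0 0.6 255;0 0 0 0 0 0.6 255;0 0 0 0 0 0.6 255;0 0 0 0 0 0.3 255;0 0 0 0 0 0 255;0 0 0 0 0 0 255"
}}

```text
time_s: 4.92
position: [0.7064, -0.063, 0.1028]
tool_rot: [[-0.995, 0.095, 0.001], [0.095, 0.995, -0.0], [-0.001, 0.0, -1.0]]
ft_force: [0.9, 0.1, -0.1]
grip_width: 0.0004
gripper_force: 0.0
```

>>> {"op": "jog_arm", "data": {
  "plan": "0 0 0 0 0 0.4 255;0 0 0 0 0 0.4 255;0 0 0 0 0 0.4 255"
}}

```text
time_s: 5.17
position: [0.7061, -0.063, 0.0904]
tool_rot: [[-0.995, 0.095, 0.0], [0.095, 0.995, -0.0], [-0.0, -0.0, -1.0]]
ft_force: [-2.6, 0.3, 2.1]
grip_width: -0.0002
gripper_force: 1.2
```

Run:
```python
from h import *
im=imaging.get_image("wrist");save(im,"wrist2")
for r in models.tip_of("wrist","pawl_pad")[:1]: print(r,pt(im,*r["at"]))
o=models.outline_of("wrist","pawl_pad")
im2=imaging.get_image("side");save(im2,"side2")
b=cv2.imread("pics/side2.png")[120:270,220:370]
cv2.imwrite("pics/c2.png",np.hstack([cv2.imread("pics/wrist2.png")[150:350,200:440],cv2.resize(b,(200,200))]))
```

```text
{'at': [324.1, 252.6], 'confidence': 0.64} [ 0.69551391 -0.0617482   0.09989455]
```

View pics/c2.png

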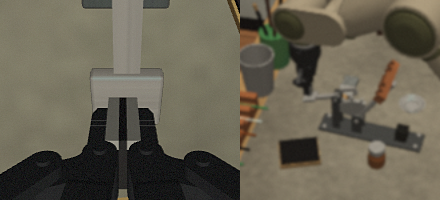

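The fingertips sit on the pad and it is tilting; its inner part is at z ≈ 0.100. I'll keep pressing to the hard stop.

>>> {"op": "jog_arm", "data": {
  "plan": "0 0 0 0 0 0.3 255;0 0 0 0 0 0.2 255;0 0 0 0 0 0 255"
}}

```text
time_s: 5.62
position: [0.7062, -0.063, 0.0857]
tool_rot: [[-0.995, 0.095, 0.001], [0.095, 0.995, -0.0], [-0.001, -0.0, -1.0]]
ft_force: [0.4, 0.5, 3.9]
grip_width: -0.0003
gripper_force: 1.3
```

>>> {"op": "jog_arm", "data": {
  "plan": "0 0 0 0 0 0.2 255;0 0 0 0 0 0.1 255;0 0 0 0 0 0 255"
}}

```text
time_s: 5.87
position: [0.7067, -0.0631, 0.0848]
tool_rot: [[-0.995, 0.095, 0.003], [0.095, 0.995, -0.001], [-0.003, -0.001, -1.0]]
ft_force: [-3.4, 1.1, 12.9]
grip_width: 0.0002
gripper_force: 5.6
```

>>> {"op": "jog_arm", "data": {
  "plan": "0 0 0 0 0 0.2 255;0 0 0 0 0 0 255"
}}

```text
time_s: 6.03
position: [0.7075, -0.0633, 0.0842]
tool_rot: [[-0.995, 0.095, 0.006], [0.095, 0.996, -0.002], [-0.006, -0.001, -1.0]]
ft_force: [-2.8, 1.1, 19.7]
grip_width: 0.0001
gripper_force: 8.0
```

Force rose to 20 N with little motion, so the pad is on its hard stop. I'll lift straight up, then move behind the bar.

>>> {"op": "jog_arm", "data": {
  "plan": "0 0 0 0 0 -2 255;0 0 0 0 0 -3 255;0 0 0 0 0 -3 255;0 0 0 0 0 -3 255;0 0 0 0 0 -3 255;0 0 0 0 0 -3 255;0 0 0 0 0 0 255;0 0 0 0 0 0 255"
}}

```text
time_s: 6.7
position: [0.7065, -0.0631, 0.2519]
tool_rot: [[-0.995, 0.095, 0.003], [0.095, 0.995, -0.001], [-0.004, -0.001, -1.0]]
ft_force: [0.6, -0.4, -0.7]
grip_width: 0.0001
gripper_force: 0.0
```

Run:
```python
from h import *
np.set_printoptions(precision=4,suppress=True)
O=np.array([.574,-.0499]);X=np.array([-.9955,.095]);Y=np.array([-.095,-.9955])
print(env.observe()["position"],env.observe()["ft_force"])
im=imaging.get_image("wrist");save(im,"wrist3")
v,u=np.mgrid[0:400,0:640]
P=cloud(im,np.ones((400,640),bool))
def R(P): return np.c_[(P[:,:2]-O)@X*1000,(P[:,:2]-O)@Y*1000,P[:,2]*1000]
Q=R(P)
t=Q[(abs(Q[:,1])<14)&(Q[:,0]<-66)&(Q[:,0]>-155)&(Q[:,2]>50)&(Q[:,2]<130)]
for x in range(-150,-66,8):
    s=t[(t[:,0]>=x)&(t[:,0]<x+8)]
    if len(s): print(x+4,np.median(s[:,2]),len(s))
b=Q[(abs(Q[:,1])<20)&(Q[:,0]>30)&(Q[:,2]>140)&(Q[:,2]<225)]
print(len(b)); 
for x in range(30,110,5):
    s=b[(b[:,0]>=x)&(b[:,0]<x+5)]
    if len(s): print(x+2.5,np.percentile(s[:,2],[50,95]),len(s))
```

```text
[ 0.7065 -0.0631  0.2519] [ 0.628  -0.4416 -0.7299]
-138 81.41663030341633 174
-130 84.37648853264385 209
-122 87.94138786945533 234
-114 91.04327450386131 248
-106 90.6662389716621 154
-98 94.72990925819563 121
-90 98.2502391029222 115
-82 101.45480030793708 129
-74 105.00584860900436 139
-66 107.58007324497937 75
0
```

View pics/wrist3.png

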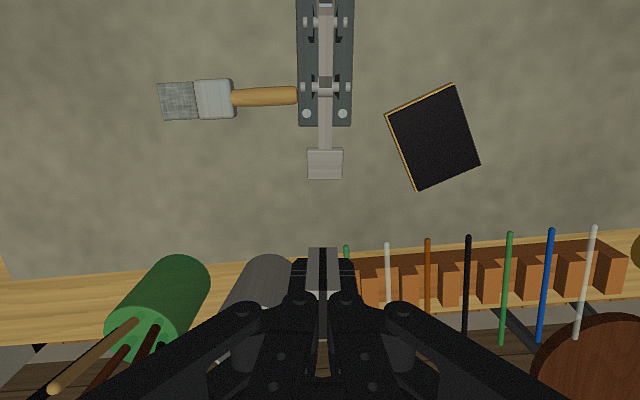

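The pad at (325,163) slopes by 0.40 rad with its middle at z ≈ 85 mm, so it is fully pressed and staying put. Next I'll move over behind the bar.

>>> {"op": "jog_arm", "data": {
  "plan": "0 0 0 2.5 0 0 255;0 0 0 2.5 0 0 255;0 0 0 2.5 0 0 255;0 0 0 2.5 0 0 255;0 0 0 2.5 0 0 255;0 0 0 2.3 0 0 255;0 0 0 0 0 0 255;0 0 0 0 0 0 255"
}}

```text
time_s: 7.42
position: [0.5578, -0.0488, 0.2495]
tool_rot: [[-0.995, 0.095, -0.002], [0.095, 0.995, 0.001], [0.002, 0.0, -1.0]]
ft_force: [-0.4, 0.3, -0.4]
grip_width: -0.0
gripper_force: 0.0
```

Run:
```python
from h import *
np.set_printoptions(precision=4,suppress=True)
O=np.array([.574,-.0499]);X=np.array([-.9955,.095]);Y=np.array([-.095,-.9955])
p=env.observe()["position"]
def R(P): return np.c_[(P[:,:2]-O)@X*1000,(P[:,:2]-O)@Y*1000,P[:,2]*1000]
print(p,R(p[None]))
im=imaging.get_image("wrist");save(im,"wrist4")
for r in models.tip_of("wrist","bar_top")[:1]: print(r,R(pt(im,*r["at"])[None]))
Q=R(cloud(im,np.ones((400,640),bool)))
b=Q[(abs(Q[:,1])<18)&(Q[:,0]>40)&(Q[:,0]<120)&(Q[:,2]>120)]
for x in range(30,110,4):
    s=b[(b[:,0]>=x)&(b[:,0]<x+4)]
    if len(s): print(x+2,np.percentile(s[:,2],[5,50,95]),len(s))
```

```text
[ 0.5578 -0.0488  0.2495] [[ 16.2075   0.4051 249.5022]]
{'at': [327.0, 148.6], 'confidence': 0.76} [[ 62.1639  -1.7058 198.7319]]
56 [185.914  188.7665 191.5847] 235
60 [191.9642 195.1003 198.2906] 302
64 [198.8308 201.645  204.4087] 307
68 [203.9581 205.2687 206.5813] 457
72 [201.3234 202.9774 204.6006] 505
76 [198.5563 200.4672 202.2895] 478
80 [196.3463 197.9193 199.5336] 477
84 [192.5583 195.427  197.1093] 466
88 [188.8618 190.6184 191.9863] 189
92 [186.9175 188.3164 189.539 ] 134
```

View pics/wrist4.png

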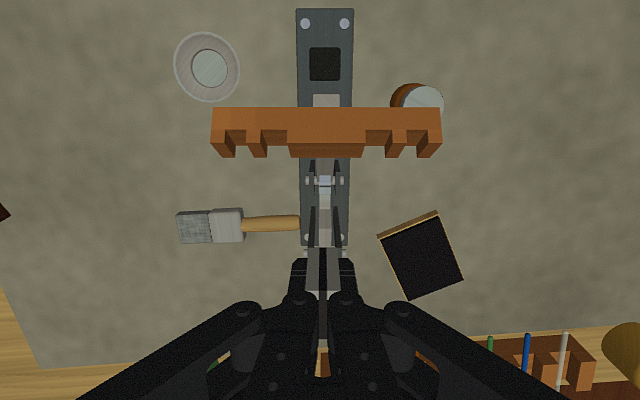

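Bar in view at (327,140); the face slope gives e ≈ 1.0 (top middle at x 61, z 195 mm). I'll descend behind it and start pushing along its arc.

>>> {"op": "jog_arm", "data": {
  "plan": "0 0 0 1.1 0 2.8 255;0 0 0 1.1 0 2.8 255;0 0 0 0 0 0 255;0 0 0 0.6 0 0 255;0 0 0 0.6 0 0 255;0 0 0 0.9 0 0.4 255;0 0 0 0.9 0 0.5 255;0 0 0 0.9 0 0.5 255;0 0 0 0 0 0 255"
}}

```text
time_s: 8.27
position: [0.4982, -0.0435, 0.1819]
tool_rot: [[-0.995, 0.095, 0.003], [0.095, 0.995, -0.001], [-0.003, -0.001, -1.0]]
ft_force: [1.0, -0.6, -0.7]
grip_width: -0.0001
gripper_force: 0.0
```

Run:
```python
from h import *
np.set_printoptions(precision=4,suppress=True)
O=np.array([.574,-.0499]);X=np.array([-.9955,.095]);Y=np.array([-.095,-.9955])
p=env.observe()["position"]
def R(P): return np.c_[(P[:,:2]-O)@X*1000,(P[:,:2]-O)@Y*1000,P[:,2]*1000]
print(R(p[None]))
im=imaging.get_image("wrist");save(im,"wrist5")
Q=R(cloud(im,np.ones((400,640),bool)))
b=Q[(abs(Q[:,1])<18)&(Q[:,0]>40)&(Q[:,0]<160)&(Q[:,2]>120)&(Q[:,2]<250)]
for x in range(60,140,4):
    s=b[(b[:,0]>=x)&(b[:,0]<x+4)]
    if len(s): print(x+2,np.percentile(s[:,2],[5,50,95]),len(s))
```

```text
[[ 76.0279   0.8002 181.8567]]
62 [230.8151 231.2874 231.3042] 3
66 [219.7652 230.3299 237.782 ] 140
70 [219.9247 231.6017 239.0261] 341
74 [219.5016 229.1811 231.9601] 199
78 [174.8705 220.4293 247.0311] 286
82 [180.4835 208.5427 234.7686] 1716
86 [185.5614 218.6776 240.8582] 3072
90 [188.0711 232.4438 242.3897] 2012
94 [189.3521 191.7926 249.6966] 1246
98 [185.5052 187.6515 189.9571] 939
102 [181.903  184.0273 186.1449] 886
106 [178.1233 180.4107 182.5101] 866
110 [171.9544 175.3814 178.896 ] 571
114 [168.5949 170.5299 172.5971] 273
```

View pics/wrist5.png

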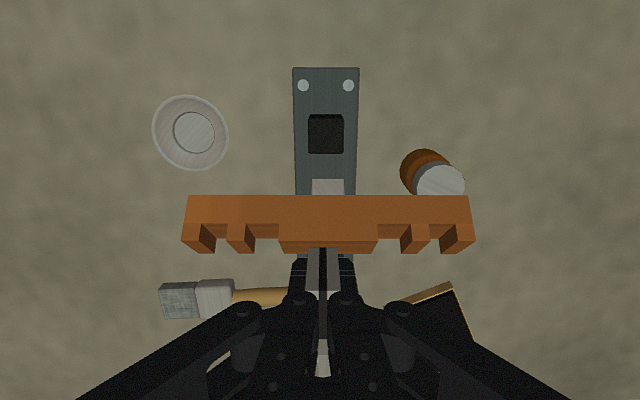

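The bar follows the fingertips (e ≈ 0.83) and the jar and dish are clear of it. Continuing along the arc.

>>> {"op": "jog_arm", "data": {
  "plan": "0 0 0 1.3 0 1.0 255;0 0 0 1.3 0 1.0 255;0 0 0 1.0 0 1.2 255;0 0 0 1.0 0 1.2 255;0 0 0 0.7 0 1.4 255;0 0 0 0.7 0 1.4 255;0 0 0 0.4 0 1.3 255;0 0 0 0.4 0 1.3 255;0 0 0 0 0 0 255;0 0 0 0 0 0 255"
}}

```text
time_s: 9.15
position: [0.4312, -0.037, 0.0829]
tool_rot: [[-0.995, 0.095, 0.0], [0.095, 0.995, -0.0], [-0.0, -0.0, -1.0]]
ft_force: [1.1, -0.7, 0.5]
grip_width: -0.0001
gripper_force: 0.0
```

Final press onto the stop in small steps.

>>> {"op": "jog_arm", "data": {
  "plan": "0 0 0 0.2 0 0.3 255;0 0 0 0 0 0.3 255;0 0 0 0 0 0.2 255;0 0 0 0 0 0 255"
}}

```text
time_s: 9.48
position: [0.4292, -0.037, 0.0765]
tool_rot: [[-0.996, 0.094, 0.003], [0.094, 0.996, -0.002], [-0.003, -0.001, -1.0]]
ft_force: [-7.3, 1.3, 27.3]
grip_width: -0.0002
gripper_force: 13.7
```

>>> {"op": "jog_arm", "data": {
  "plan": "0 0 0 0 0 -1 255;0 0 0 0 0 -2 255;0 0 0 0 0 -3 255;0 0 0 0 0 -3 255;0 0 0 -2 0 -3 255;0 0 0 -3 0 -3 255;0 0 0 -3 0 0 255;0 0 0 -3 0 0 255;0 0 0 0 0 0 255;0 0 0 0 0 0 255"
}}

```text
time_s: 10.32
position: [0.5378, -0.0469, 0.2232]
tool_rot: [[-0.996, 0.094, -0.001], [0.094, 0.996, 0.0], [0.001, 0.0, -1.0]]
ft_force: [-0.4, 0.4, -0.5]
grip_width: -0.0
gripper_force: 0.0
```

Run:
```python
from h import *
np.set_printoptions(precision=4,suppress=True)
O=np.array([.574,-.0499]);X=np.array([-.9955,.095]);Y=np.array([-.095,-.9955])
s=env.observe();p=s["position"]
def R(P): return np.c_[(P[:,:2]-O)@X*1000,(P[:,:2]-O)@Y*1000,P[:,2]*1000]
print(R(p[None]),s["ft_force"])
im=imaging.get_image("wrist");save(im,"wrist6")
Q=R(cloud(im,np.ones((400,640),bool)))
b=Q[(abs(Q[:,1])<18)&(Q[:,0]>80)&(Q[:,0]<185)&(Q[:,2]<130)]
for x in range(80,180,6):
    t=b[(b[:,0]>=x)&(b[:,0]<x+6)]
    if len(t): print(x+3,np.median(t[:,2]),len(t))
t=imaging.get_image("top");save(t,"top6")
Q=R(cloud(t,np.ones((400,640),bool)))
for x in range(-145,-66,10):
    k=Q[(abs(Q[:,1])<14)&(Q[:,0]>=x)&(Q[:,0]<x+10)&(Q[:,2]>50)&(Q[:,2]<130)]
    if len(k): print(x+5,np.median(k[:,2]),len(k))
cv2.imwrite("pics/c6.png",np.hstack([cv2.resize(cv2.imread("pics/wrist6.png"),(480,300)),cv2.resize(cv2.imread("pics/top6.png")[120:280,240:400],(300,300))]))
```

```text
[[ 36.275    0.4576 223.2208]] [-0.4008  0.4214 -0.5396]
83 54.83048365211651 222
89 54.74919974528786 215
95 54.51048555646043 211
101 55.05703570277598 205
107 54.060561859527425 246
113 54.46838540755583 264
119 54.30257762674722 250
125 54.20562468466616 251
131 55.01679344762023 228
137 54.6122626270365 263
143 69.34604168894288 445
149 77.71662014283554 419
155 77.67585173170025 380
161 77.69888175016987 413
167 77.78516344094626 195
179 1.7698962915505267 110
-140 81.56152065568179 8
-130 83.81057946692106 1
```

View pics/c6.png

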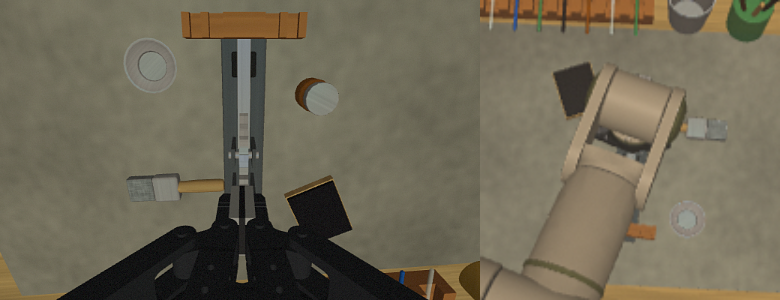

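The bar is level at z 77.7 mm (bar at (243,25) in the left view). The pad is still low (z ≈ 82–84 mm), the bystanders haven't moved, and the gripper is clear at z 0.22.

```bash
python3 -c "
from rig import job
print(job.close_job())"
```

```text
the job is handed in; nothing more can be done
None
```

The job is handed in: the pawl pad was pressed to its hard stop and stayed free, the rest's arm was pushed down level onto its rubber stop, nothing else on the bench appeared to have moved, and it took about 10 s.

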